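Show the underside of a repaired board to the inspection camera

ROBOT

A 6-joint arm with a two-finger parallel gripper is mounted at the origin on a cart in front of the work surface, level with it; the furniture and walls round the work are solid. World frame = base frame: x ahead of the robot, y to its left, z up, the work surface at z = 0. Lengths are in m, angles in rad, forces in N, time in s.
With the tool pointing down it reaches from about 0.35 to 0.975 m from the base axis. Payload 4.9 kg.
Tool frame: the origin (TCP) lies between the finger pads; the fingertips stand 19 mm ahead of it and the grasp point (between the pads) is the TCP; z points along the fingers, y is the direction in which the jaws open and shut (so a half turn about z gives the same grasp; the last joint's range is limited). The gripper opens to 85 mm and grips with 20 to 120 N. Pads are 22 mm wide; open, the fingers measure 114 mm over their backs; the gripper's body (76 mm by 85 mm) begins 54 mm behind the grasp point. The pads swing forward as they close: fully open they stand 13 mm farther back than shut.
Start: joints at [-1.425, 0.053, 1.613, -0, 1.476, -0.119], TCP at [0.164, -0.603, 0.25] pointing down, gripper open.
Joint ranges: [-3.01, 3.01], [-1.01, 2.22], [0.06, 2.58], [-1.02, 4.17], [0.09, 2.62], [-3.14, 3.14]. Speed limits (rad/s): [2.57, 2.57, 3.14, 3.14, 3.14, 3.14].

INTERFACE

Orientations are given as a unit quaternion [w, x, y, z].
In Python, from plant import state, grab_frame, calibration, job_done gives the robot as it stands. The module is installed in compiled form; this text tells all that it offers.
- The arm moves only by the tool servo_tool, never from a script. Its argument "deltas" is a list that holds one entry, the list of rows, each a list of 5 numbers: the finger opening in mm, from 0 to 85.4, then the shift along the world's x, y, z in mm, then the turn about the world's z in units of 6 degrees (1.0 is 6 degrees). A call has 1 to 5 rows; each row is the pose to reach, as a shift and turn from the pose commanded when the call began; what a row does not reach only later rows make up. A row lasts 1/8 s, in which the tool goes at most 62.5 mm and 10.7 degrees, less where a joint would pass 70% of its speed; a pose out of reach is approached as far as the arm can. A call with a gripper value outside its range is refused whole. The fingers move at their own pace and stop on an object; the grip force is fixed at half the most. Time passes only in rows, so rows that repeat a pose let the fingers close. It gives the time, the measured TCP pose, the force and the opening at its end, in the units of the state.
- state(): the state, without advancing time (a new reading comes with each control period).
- grab_frame(name): name is "scene" or "top" or "wrist"; returns the picture (420x560x3 uint8, red, green, blue); there is no depth.
- calibration(name): a dict with "intrinsics" (3x3 intrinsics, pixels), "k1" (the pictures are not rectified: a ray, as slopes to the right and down, at radius r is drawn at 1 + k1 r^2 times it, then the intrinsics apply), "world_from_camera" (4x4, takes a point from camera to world coordinates). Camera axes: x right, y down, z forward; pixel columns grow to the right and rows downward; lengths in m; the calibration is good to about 2 mm. A picture is of the moment at which its call begins: read the wrist's pose just before it. calibration takes no time and is no camera call; for the wrist camera it gives the pose at the moment of the call.
- job_done(): hands the job in, once; it reports no verdict.
The state is a dict: "time": time; "joint_pos": joint angles; "joint_vel": joint speeds; "joint_efforts": joint torques, N m; "tool_pos": TCP position; "tool_rot": TCP orientation; "contact_force": force on the tool from outside, world axes, zero at the start; "ft_torque": the same for the moment, N m; "gripper_width": opening from 0.0 (shut) to 1.0 (fully open).
Only numpy, scipy, OpenCV 4.12 (cv2) and the standard library are available. Lean on these libraries where they do the work, as an engineer would, in place of code of your own. Each camera call takes 0.05 s, during which the arm holds its last target.

TASK

Slide back the jaw of the board holder (the one with the upright tab), draw the circuit board out of the groove of the fixed jaw, lift it clear and carry it level to the inspection camera that looks upwards. Finish holding it there in the gripper, steady and level, component side up, centred about 70 mm above the camera's glass with its long sides parallel to the long sides of the glass. The board must not touch the camera, the other things on the table stay where they are, and the program ends while the gripper still holds the board.

Things in the scene. Friction and masses are not known exactly. Their poses are not given: they have to be found in the camera images.
- board_holder: Aluminium board holder fixed to the table, 50 x 210 mm, 54 mm high without the tab. Origin: centre of its underside; y along its length from sliding jaw (-y) to fixed jaw (+y), x across, z up. Board centre starts at y = +20 mm, underside 40 mm above the table, on two rests 36 mm wide (x), 24 mm either side of its centre. Elsewhere between the jaws it is 44 mm wide and 27 mm high or less.
- jaw (a joint): Sliding jaw, m: 0 = closed, 0.030 = fully back (along the holder's -y). Stiff (3 N), stays where left; starts at 0 to 0.002. Each jaw's grooved lip reaches 5 mm over the board's end (play 1.5 mm above, 0.5 mm behind): with the jaw back, the board must still be drawn some 12 mm towards it, out of the fixed groove, before it can rise; both ends then clear the lips by about 6 mm.
- jaw_tab (a point): Grip point in the upright dark tab on the sliding jaw. The tab is 22 mm wide (along the holder's x), 14 mm thick (y) and 36 mm high; the point is on its midline, 16 mm below its top and 20 mm above the jaw's top, 74 mm above the table. Axes as the holder's. With the jaw closed it lies 59.5 mm from the board's centre.
- board_center (a point): Centre of the green circuit board, 54 x 100 mm, 0.08 to 0.17 kg, balanced here within a few mm. The point is half-way up the 6 mm steel rails on its long sides (84 mm long, outer faces 54 mm apart: grip there), 3 mm above the underside; laminate 3 mm thick, parts up to 21 mm above the underside. x across, y along the long side, z up from the component side; starts aligned with the holder.
- camera_glass (a point): Centre of the dark oblong glass, 74 x 116 mm, in the top of the upward-looking inspection camera, a grey box 104 x 158 mm, 36 mm high, fixed to the table. The point is level with the box's top, 36 mm above the table; x along the short side of the glass, y along its long side, z up.
- screwdriver: Screwdriver, 117 mm long, 12 mm thick, lying between holder and camera; leave alone. Origin under its middle, long axis y.
- solder_reel: Small reel of solder lying on its flange, 60 mm across, 28 mm high, behind the gap between holder and camera; leave alone. Origin under its middle.
- blue_pot: Plain round pot with a lid, 63 mm across, 58 mm high, behind the holder; leave alone. Origin under its middle.

How it is judged:
On the way, in this order (a step that is already met when the one before it is completed fails the run):
1. the sliding jaw is run back by at least 11 mm while the board still lies in the holder (value of joint jaw above 0.011 m and z of board_center in the frame of board_holder below 0.055 m), for 0.1 s.
2. the board is lifted clear of the holder in the gripper (z of board_center in the frame of board_holder above 0.075 m and contact force between the fingers and board above 0.5 N and contact force between board and board_holder below 0.1 N), for 0.1 s.
At the end, for the whole second after the job is handed in: Gripper alone holds the board, components up: centre within 12 mm of the glass centre seen from above and 55 to 90 mm above the glass, tilt under 0.08 rad, long sides within 0.12 rad of those of the glass, still (under 10 mm/s and 0.1 rad/s) (horizontal distance between board_center and camera_glass below 0.012 m and z of board_center in the frame of camera_glass between 0.055 and 0.09 m and angle between board_center's own z axis and vertical below 0.08 rad and angle between the y axis of board_center and the y axis of camera_glass, either way round below 0.12 rad and linear speed of board below 0.01 m/s and angular speed of board below 0.1 rad/s and contact force between the fingers and board above 0.5 N and contact force between board and board_holder below 0.1 N and contact force between board and camera below 0.1 N); the arm keeps its last pose, push and grip.
It fails at once if the board is tipped by more than 0.35 rad (angle between board_center's own z axis and vertical above 0.35 rad).
It fails at once if the board touches the camera (contact force between board and camera above 0.5 N).
It fails at once if another thing on the table is moved by more than 25 mm (distance of any of screwdriver, blue_pot, solder_reel from where it was at the start of the episode above 0.025 m).
It also fails if it takes over 48 s, if anything falls off the work surface, if the arm or the gripper's body presses on something with over 40 N, if the wrist force passes 120 N, or if a joint passes its speed limit or range.

## Working session

There is one attempt and no reset: what is moved stays moved. The work goes in short steps, Python scripts to look and compute and a tool call to move; the robot and the scene stay as the last step left them, time stands still between calls to the robot, and variables do not carry over. Pictures are saved under pics/ and viewed, and the job is handed in when it is done.

Besides the shell and the picture viewer there is one more tool, called as name(argument=value, ...) on one line, values as JSON. servo_tool: Moves the arm, as the interface text tells. Its arguments: {"type":"object","properties":{"deltas":{"type":"array","items":{"type":"array","items":{"type":"array","items":{"type":"number"}}}}},"required":["deltas"]}

```bash
mkdir -p pics; cat > h.py <<'E'
import numpy as np, cv2
from plant import state, grab_frame, calibration, job_done
def grab(n,f):
    c=calibration(n); im=grab_frame(n); cv2.imwrite('pics/'+f,im[:,:,::-1]); np.savez('pics/'+f+'.npz',im=im,K=c['intrinsics'],k1=c['k1'],T=c['world_from_camera']); return im,c
def load(f):
    d=np.load('pics/'+f+'.npz'); return d['im'],dict(intrinsics=d['K'],k1=float(d['k1']),world_from_camera=d['T'])
def ray(c,uv):
    K=np.array(c['intrinsics']);T=np.array(c['world_from_camera'])
    p=cv2.undistortPoints(np.array(uv,float).reshape(-1,1,2),K,np.array([c['k1'],0,0,0.])).reshape(-1,2)
    d=np.c_[p,np.ones(len(p))]@T[:3,:3].T
    return T[:3,3],d
def onz(c,uv,z):
    o,d=ray(c,uv); return o+d*((z-o[2])/d[:,2])[:,None]
def proj(c,P):
    K=np.array(c['intrinsics']);T=np.linalg.inv(np.array(c['world_from_camera']))
    P=np.array(P,float).reshape(-1,3)@T[:3,:3].T+T[:3,3]
    return cv2.projectPoints(P,np.zeros(3),np.zeros(3),K,np.array([c['k1'],0,0,0.]))[0].reshape(-1,2)
E
python3 - <<'E'
from h import *
for n in('scene','top','wrist'):
    im,c=grab(n,n+'0.png'); print(n,np.round(c['world_from_camera'],3).tolist(),c['k1'],np.array(c['intrinsics']).tolist())
print(state())
E
```

```text
scene [[-0.891, -0.318, 0.325, 0.251], [-0.455, 0.609, -0.65, 0.671], [0.008, -0.726, -0.687, 0.737], [0.0, 0.0, 0.0, 1.0]] -0.05984393690312319 [[501.9617613196495, 0.0, 284.52747896122094], [0.0, 501.9617613196495, 218.7103833540808], [0.0, 0.0, 1.0]]
top [[-0.015, -0.989, 0.146, 0.435], [-1.0, 0.013, -0.018, 0.022], [0.016, -0.146, -0.989, 0.92], [0.0, 0.0, 0.0, 1.0]] -0.0011885112747663552 [[466.02010937926457, 0.0, 280.89565599391375], [0.0, 466.02010937926457, 218.1338686212771], [0.0, 0.0, 1.0]]
wrist [[0.263, -0.911, -0.317, 0.246], [-0.965, -0.249, -0.084, -0.581], [-0.002, 0.328, -0.945, 0.372], [0.0, 0.0, 0.0, 1.0]] -0.0605038625926634 [[376.1927595494068, 0.0, 280.51458751788346], [0.0, 376.1927595494068, 209.00514950552133], [0.0, 0.0, 1.0]]
{'time': 0.15, 'joint_pos': array([-1.42501937e+00,  5.32623665e-02,  1.61396578e+00, -2.15484987e-05,
        1.47600637e+00, -1.19006332e-01]), 'joint_vel': array([-2.17779679e-03, -1.49617888e-03, -3.53434452e-03, -2.04874171e-04,
        7.71776080e-05,  1.75347858e-03]), 'joint_efforts': array([ 7.64671995e-05, -3.94237733e+01, -3.70723164e+01, -5.17662193e-05,
        4.65743331e-03,  1.01750092e-05]), 'tool_pos': array([ 0.16348753, -0.60276982,  0.24931763]), 'tool_rot': array([-8.20712049e-04,  9.91248550e-01,  1.32006206e-01, -2.17121432e-05]), 'contact_force': array([0.87817777, 0.16251406, 0.81908238]), 'ft_torque': array([ 0.00347179,  0.00805229, -0.00479944]), 'gripper_width': 0.9983125520739328}
```

View pics/top0.png

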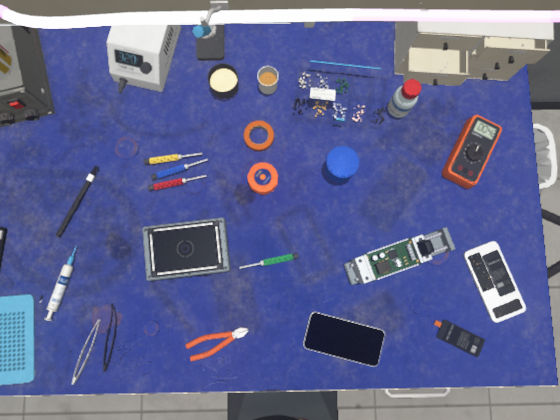

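View pics/scene0.png

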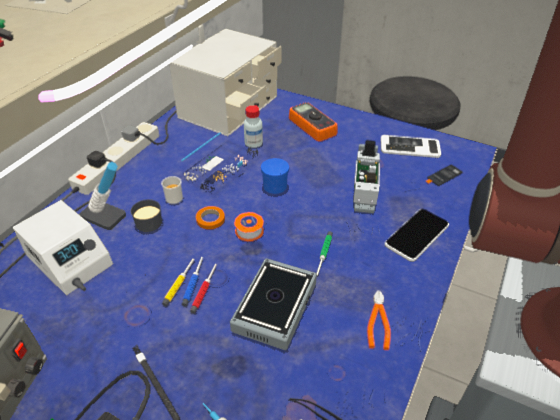

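The top view shows the holder around (400,256), with the dark tab near (433,243). The inspection camera is at (186,248), the green screwdriver at (270,261), the reel at (262,178) and the pot at (342,163). Next I'll zoom in.

```bash
python3 - <<'E'
from h import *
im,c=load('top0.png')
a=cv2.resize(im[220:292,335:465],None,fx=6,fy=6,interpolation=cv2.INTER_CUBIC)
cv2.imwrite('pics/z1.png',a[:,:,::-1])
a=cv2.resize(im[210:288,130:240],None,fx=7,fy=7,interpolation=cv2.INTER_CUBIC)
cv2.imwrite('pics/z2.png',a[:,:,::-1])
E
```

```text
(no output)
```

View pics/z1.png

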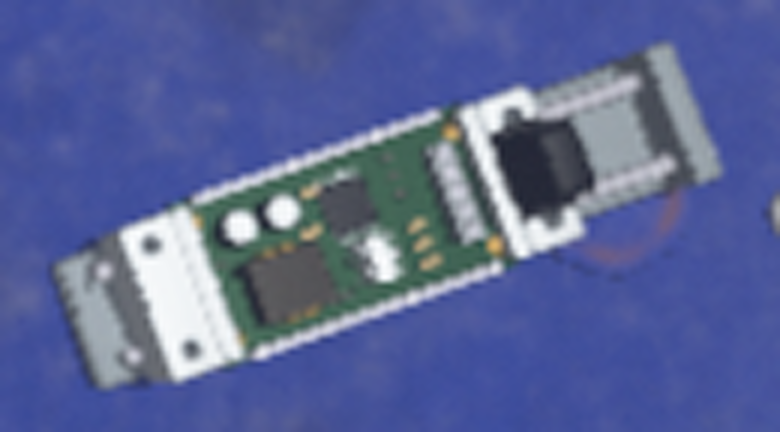

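View pics/z2.png

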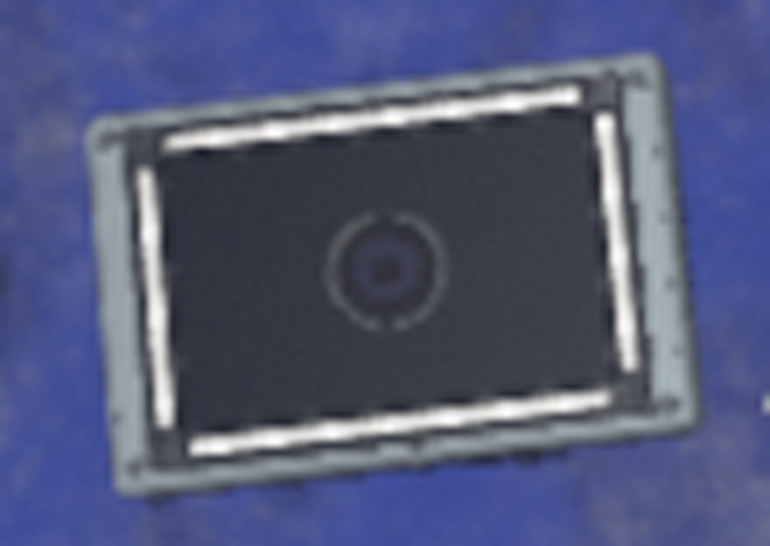

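```bash
python3 - <<'E'
from h import *
im,c=load('top0.png')
def z(p,ox,oy,f): return (np.array(p,float)+.5)/f-.5+[ox,oy]
def info(n,P): print(n,'mean',np.round(P.mean(0)*1000,1))
r=onz(c,z([(193,197),(440,108),(503,268),(256,357)],335,220,6),.046)
info('board',r)
L=[np.linalg.norm(r[i]-r[(i+1)%4])*1e3 for i in range(4)];print('sides',np.round(L,1))
d=(r[1]+r[2]-r[0]-r[3]);print('board long dir deg (towards tab)',np.degrees(np.arctan2(d[1],d[0])))
# mask blobs
hsv=cv2.cvtColor(im,cv2.COLOR_RGB2HSV)
def rect(n,box,zz,fn):
    x0,y0,x1,y1=box; m=fn(hsv[y0:y1,x0:x1]).astype(np.uint8)
    m=cv2.morphologyEx(m,cv2.MORPH_OPEN,np.ones((3,3)))
    cs=cv2.findContours(m,cv2.RETR_EXTERNAL,cv2.CHAIN_APPROX_NONE)[0]; k=max(cs,key=cv2.contourArea)
    b=cv2.boxPoints(cv2.minAreaRect(k))+[x0,y0]; P=onz(c,b,zz)
    e=[P[1]-P[0],P[2]-P[1]]
    print(n,np.round(P.mean(0)*1e3,1),[ (round(np.linalg.norm(v)*1e3,1),round(np.degrees(np.arctan2(v[1],v[0])),1)) for v in e])
nb=lambda h:(h[...,1]<120)
rect('camera',(130,210,240,288),.036,nb)
rect('holder',(335,220,465,292),.045,nb)
g=onz(c,z([(128,130),(617,72),(650,405),(165,465)],130,210,7),.036)
info('glass',g);print([np.round(np.linalg.norm(g[i]-g[(i+1)%4])*1e3,1) for i in range(4)]);d=g[1]+g[2]-g[0]-g[3];print(np.degrees(np.arctan2(d[1],d[0])))
print('ringcentre',onz(c,z([(386,270)],130,210,7),.036)*1e3)
# tab top ~ z .090 ; dark top quad
t=onz(c,z([(497,140),(545,122),(572,200),(522,218)],335,220,6),.09);info('tabtop',t)
for n,uv in(('screwdr',(270,261)),('reel',(262,178)),('pot',(342,163))): print(n,onz(c,[uv],.02)*1e3)
E
```

```text
board mean [ 485.4 -202.2   46. ]
sides [83.8 53.3 83.1 53. ]
board long dir deg (towards tab) -71.33438096392037
camera [507.  189.6  36. ] [(np.float64(208.0), np.float64(-90.7)), (np.float64(138.5), np.float64(179.9))]
holder [ 487.3 -216.4   45. ] [(np.float64(215.2), np.float64(-74.8)), (np.float64(64.1), np.float64(-167.6))]
glass mean [511.5 188.3  36. ]
[np.float64(133.4), np.float64(91.2), np.float64(130.4), np.float64(91.4)]
-83.825043220709
ringcentre [[510.63626165 189.44263879  36.        ]]
tabtop mean [ 500.6 -247.5   90. ]
screwdr [[484.95003074  28.40479961  20.        ]]
reel [[648.73882557  42.30246373  20.        ]]
pot [[ 677.51464364 -117.18332163   20.        ]]
```

The rail outline comes out at 84 x 53 mm (true values 84 x 54), which fits. The glass centre is at about (511,189) with its long side at -83.8°. The holder's long axis points at -71.3° towards the tab, so the tool needs to turn by about +93.5°. The tab should be near (504,-259), and I'll hover there.

servo_tool(deltas=[[[85,40,41,0,1.7],[85,80,82,0,3.4],[85,120,123,0,5.1],[85,160,164,0,6.8],[85,200,205,0,8.5]]])

```text
time: 0.78
tool_pos: [0.3645, -0.3966, 0.25]
tool_rot: [-0.0, 0.836, 0.548, 0.0]
contact_force: [0.2, -0.0, -0.4]
gripper_width: 0.996
```

servo_tool(deltas=[[[85,35,35,-5,1.7],[85,70,70,-10,3.4],[85,110,110,-20,5.1],[85,139,139,-30,7.1],[85,139,139,-30,7.1]]])

```text
time: 1.4
tool_pos: [0.5033, -0.2568, 0.2187]
tool_rot: [-0.001, 0.58, 0.814, 0.0]
contact_force: [-0.8, 0.7, 0.6]
gripper_width: 0.996
```

```bash
python3 - <<'E'
from h import *
im,c=grab('wrist','w1.png'); s=state(); print(s['time'],s['tool_pos'],s['tool_rot'],s['joint_pos'])
E
```

```text
1.45 [ 0.50266387 -0.25817184  0.21940444] [-8.84981903e-04  5.81263164e-01  8.13715117e-01 -2.42001858e-04] [-6.05948290e-01 -6.75475025e-02  1.78453447e+00 -4.63411167e-04
  1.42638242e+00 -9.36116572e-01]
```

View pics/w1.png

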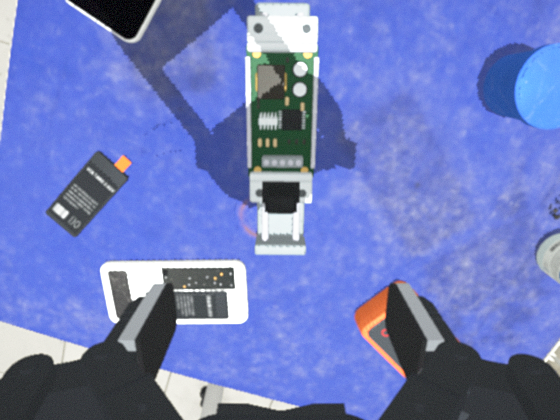

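The wrist view shows the holder standing upright in the picture, with the tab at about (281,197) and the board at (281,115). The rails are at x≈248 and x≈316. I'll measure these from a zoom.

```bash
python3 - <<'E'
from h import *
im,c=load('w1.png')
a=cv2.resize(im[40:230,220:345],None,fx=3.1,fy=3.1,interpolation=cv2.INTER_CUBIC)
cv2.imwrite('pics/z3.png',a[:,:,::-1])
b=np.array([504.5,-258.6])/1e3;al=np.radians(18.7);ex=np.array([np.cos(al),np.sin(al)]);ey=np.array([-ex[1],ex[0]])
print(proj(c,[[*(b+sx*.011*ex+sy*.007*ey),.09] for sx,sy in((-1,-1),(1,-1),(1,1),(-1,1))]))
E
```

```text
[[265.66497291 217.06207369]
 [296.46821572 217.28753492]
 [296.8811751  198.57418649]
 [265.54770208 198.34447744]]
```

View pics/z3.png

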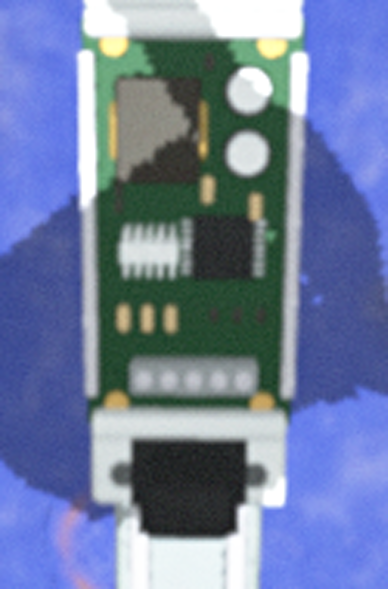

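```bash
python3 - <<'E'
from h import *
im,c=load('w1.png')
def z(p): return (np.array(p,float)+.5)/3.1-.5+[220,40]
r=onz(c,z([(78,50),(307,52),(294,398),(86,397)]),.046); print(r*1e3)
print('board',r.mean(0)*1e3,[round(np.linalg.norm(r[i]-r[(i+1)%4])*1e3,1) for i in range(4)])
d=r[2]+r[3]-r[0]-r[1];print(np.degrees(np.arctan2(d[1],d[0])))
e=onz(c,z([(140,536),(240,536)]),.09);print('tab far edge',e*1e3,np.linalg.norm(e[1]-e[0]))
al=np.radians(18.7);ey=np.array([-np.sin(al),np.cos(al)]);m=e.mean(0)[:2]+ey*.007;print('tab c',m*1e3, 'dist along', (r.mean(0)[:2]-m)@ey, 'across',(r.mean(0)[:2]-m)@[np.cos(al),np.sin(al)])
E
```

```text
[[ 445.25719109 -169.60058928   46.        ]
 [ 496.87731851 -152.20310094   46.        ]
 [ 523.61087902 -232.0356646    46.        ]
 [ 472.60576199 -249.4465981    46.        ]]
board [ 484.58778765 -200.82148823   46.        ] [np.float64(54.5), np.float64(84.2), np.float64(53.9), np.float64(84.4)]
-71.28908178121937
tab far edge [[ 494.68542242 -265.71915106   90.        ]
 [ 516.35733383 -258.19546475   90.        ]] 0.022940741050768
tab c [ 503.27708719 -255.32683596] dist along 0.05762005778367653 across -0.0002275740681302596
```

Both views put the board at about (485,-201.5), and the tab is directly below the tool. I'll go down to z = 80 mm and grip the tab across its width.

servo_tool(deltas=[[[85,0.5,0.5,-50,0],[85,0.5,0.5,-100,0],[85,0.5,0.5,-130,0],[85,0.5,0.5,-140,0],[10,0.5,0.5,-140,0]]])

```text
time: 2.08
tool_pos: [0.5028, -0.2595, 0.0807]
tool_rot: [0.0, 0.583, 0.812, -0.0]
contact_force: [-0.0, -0.4, 0.3]
gripper_width: 0.808
```

servo_tool(deltas=[[[10,0,0,0,0],[10,0,0,0,0],[10,0,0,0,0],[10,0,0,0,0]]])

```text
time: 2.58
tool_pos: [0.5038, -0.2593, 0.0819]
tool_rot: [0.001, 0.582, 0.813, -0.0]
contact_force: [-1.3, -0.3, 5.6]
gripper_width: 0.244
```

The opening stopped at about 21 mm, so the tab is gripped. Next I pull the jaw back 27 mm.

servo_tool(deltas=[[[10,1.6,-4.7,0,0],[10,3.2,-9.5,0,0],[10,4.8,-14.2,0,0],[10,6.4,-18.9,0,0],[10,8.6,-25.6,0,0]]])

```text
time: 3.2
tool_pos: [0.5122, -0.2843, 0.0819]
tool_rot: [0.0, 0.582, 0.813, 0.0]
contact_force: [-2.0, 2.2, 6.4]
gripper_width: 0.245
```

servo_tool(deltas=[[[10,0,0,0,0],[85,0,0,0,0],[85,0,0,0,0],[85,0,0,0,0],[85,0,0,0,0]]])

```text
time: 3.82
tool_pos: [0.5116, -0.2842, 0.0801]
tool_rot: [-0.0, 0.582, 0.813, 0.0]
contact_force: [0.5, -0.8, -0.2]
gripper_width: 0.992
```

servo_tool(deltas=[[[85,0,0,50,0],[85,0,0,100,0],[85,-9,25,120,0],[85,-9,25,120,0]]])

```text
time: 4.32
tool_pos: [0.5035, -0.2592, 0.2028]
tool_rot: [0.002, 0.582, 0.813, 0.0]
contact_force: [0.6, -0.6, -0.4]
gripper_width: 0.995
```

```bash
python3 - <<'E'
from h import *
im,c=grab('wrist','w2.png'); s=state(); print(s['time'],s['tool_pos'],s['tool_rot'])
E
```

```text
4.375 [ 0.50289332 -0.2592607   0.20085028] [ 8.90107860e-04  5.81997562e-01  8.13190035e-01 -1.17089380e-04]
```

View pics/w2.png

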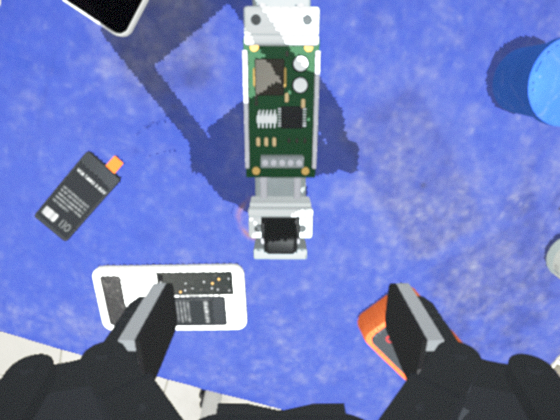

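The jaw is back, with the tab at (281,233), and the board's near end is free at row 177. I'll measure the board again.

```bash
python3 - <<'E'
from h import *
im,c=load('w2.png')
a=cv2.resize(im[35:225,220:345],None,fx=3.1,fy=3.1,interpolation=cv2.INTER_CUBIC)
cv2.imwrite('pics/z4.png',a[:,:,::-1])
E
```

```text
(no output)
```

View pics/z4.png

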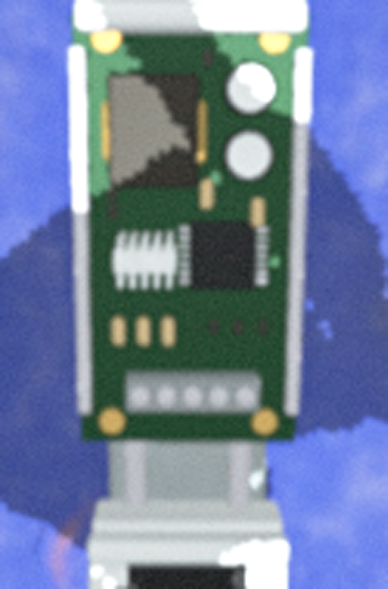

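```bash
python3 - <<'E'
from h import *
im,c=load('w2.png')
def z(p): return (np.array(p,float)+.5)/3.1-.5+[220,35]
r=onz(c,z([(68,46),(312,48),(299,414),(76,414)]),.046)
print('board',r.mean(0)*1e3,[round(np.linalg.norm(r[i]-r[(i+1)%4])*1e3,1) for i in range(4)])
d=r[2]+r[3]-r[0]-r[1];print(np.degrees(np.arctan2(d[1],d[0])))
e=onz(c,z([(82,438),(296,438)]),.043);print('near end',e.mean(0)*1e3)
s=state();print(s['tool_pos']*1e3)
E
```

```text
board [ 484.42872326 -200.8851812    46.        ] [np.float64(54.6), np.float64(83.9), np.float64(54.7), np.float64(84.3)]
-71.51012637089592
near end [ 500.32659812 -247.09241297   43.        ]
[ 502.89332379 -259.2607011   200.85028156]
```

The board hasn't moved: it is at (484.5,-201.2), with axis -71.4°. I'll move over it and go down to rail height.

servo_tool(deltas=[[[85,-18.5,58,0,0],[85,-18.5,58,-50,0],[85,-18.5,58,-100,0],[85,-18.5,58,-140,0],[85,-18.5,58,-157,0]]])

```text
time: 5.0
tool_pos: [0.4815, -0.2001, 0.0388]
tool_rot: [-0.004, 0.582, 0.813, -0.0]
contact_force: [-0.0, -0.0, 0.3]
gripper_width: 0.994
```

servo_tool(deltas=[[[85,0,0,0,0],[60,0,0,0,0],[60,0,0,0,0]]])

```text
time: 5.38
tool_pos: [0.4855, -0.2021, 0.0452]
tool_rot: [0.002, 0.582, 0.813, 0.0]
contact_force: [0.7, -0.2, 1.1]
gripper_width: 0.709
```

```bash
python3 - <<'E'
from h import *
im,c=grab('wrist','w3.png'); s=state(); print(s['time'],s['tool_pos'],s['tool_rot'],s['contact_force'],s['gripper_width'])
grab('scene','s3.png')
E
```

```text
5.425 [ 0.48531772 -0.20200972  0.04507981] [1.60721903e-03 5.82324657e-01 8.12954730e-01 1.31995430e-04] [ 0.36281571 -0.32259666 -0.58825064] 0.6993616847178551
```

View pics/w3.png

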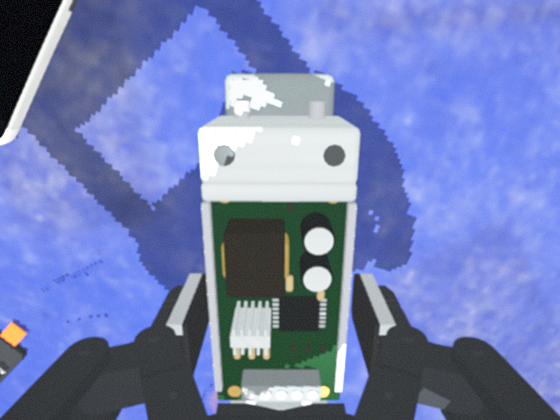

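The pads straddle the rails almost symmetrically, at columns ~205 and ~358 against rails at 210 and 352. I'll lower 2 mm and close.

servo_tool(deltas=[[[60,0,0,-2,0],[50,0,0,-2,0],[45,0,0,-2,0],[45,0,0,-2,0],[45,0,0,-2,0]]])

```text
time: 6.1
tool_pos: [0.4846, -0.2015, 0.0419]
tool_rot: [0.001, 0.582, 0.813, 0.0]
contact_force: [-0.5, -0.9, 5.2]
gripper_width: 0.616
```

```bash
python3 - <<'E'
from h import *
s=state(); print(s['time'],s['tool_pos'],s['tool_rot'],s['contact_force'],s['gripper_width'])
im,c=grab('wrist','w4.png')
E
```

```text
6.1 [ 0.48460747 -0.20154918  0.04186083] [5.00833835e-04 5.82334985e-01 8.12948775e-01 5.82149604e-05] [-0.48724758 -0.91467521  5.21132534] 0.6158165049415503
```

View pics/w4.png

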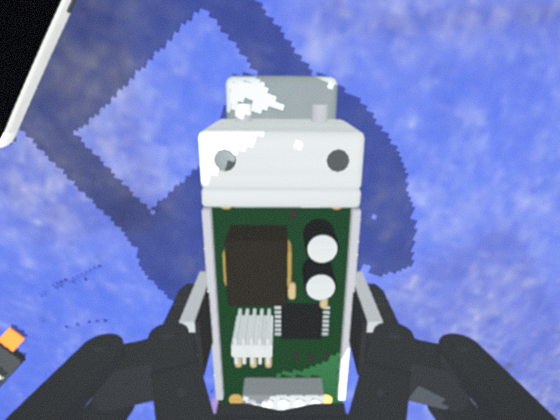

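The rails are gripped: the opening reads 0.616 (≈54 mm) and both pads touch. Next I draw the board 13 mm towards the jaw.

servo_tool(deltas=[[[45,0,0,0.5,0],[45,1.2,-3.6,0.5,0],[45,2.4,-7.1,0.5,0],[45,4.2,-12.3,0.5,0],[45,4.2,-12.3,0.5,0]]])

```text
time: 6.78
tool_pos: [0.4884, -0.2137, 0.0418]
tool_rot: [-0.0, 0.582, 0.813, 0.0]
contact_force: [-0.3, 0.3, 3.9]
gripper_width: 0.612
```

```bash
python3 - <<'E'
from h import *
s=state(); print(s['time'],s['tool_pos'],s['tool_rot'],s['contact_force'],s['gripper_width'])
im,c=grab('wrist','w5.png')
E
```

```text
6.775 [ 0.4884479  -0.21371797  0.04182741] [-5.45600289e-05  5.82373655e-01  8.12921228e-01  2.52949428e-05] [-0.34417816  0.33253003  3.8700937 ] 0.6122409002210816
```

View pics/w5.png

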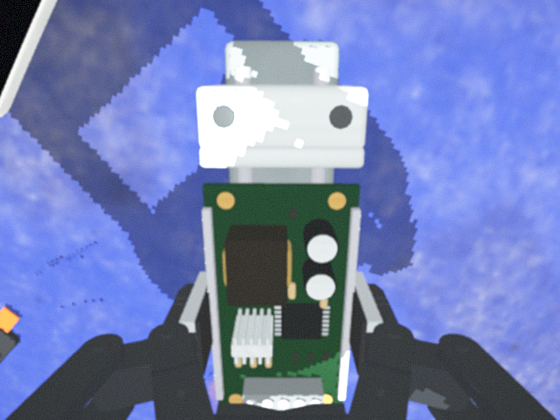

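The board end at row 184 is now clear of the fixed lip at row 167. Next I lift straight up.

servo_tool(deltas=[[[45,0,0,4,0],[45,0,0,10,0],[45,0,0,20,0],[45,0,0,35,0],[45,0,0,50,0]]])

```text
time: 7.45
tool_pos: [0.4886, -0.2137, 0.0933]
tool_rot: [0.0, 0.582, 0.813, 0.0]
contact_force: [0.2, -0.8, -0.4]
gripper_width: 0.618
```

servo_tool(deltas=[[[45,0,0,20,0],[45,0,0,40,0],[45,0,0,50,0],[45,0,0,50,0]]])

```text
time: 7.95
tool_pos: [0.4889, -0.2139, 0.143]
tool_rot: [0.001, 0.582, 0.813, 0.0]
contact_force: [-0.9, -0.9, -1.7]
gripper_width: 0.616
```

```bash
python3 - <<'E'
from h import *
s=state(); print(s['time'],s['tool_pos'],s['tool_rot'],s['contact_force'],s['ft_torque'],s['gripper_width'])
im,c=grab('wrist','w6.png')
im,c=grab('scene','s6.png')
E
```

```text
7.95 [ 0.48890488 -0.21391683  0.14303181] [1.07444542e-03 5.82307540e-01 8.12967878e-01 6.09407127e-05] [-0.85430373 -0.85791243 -1.70197098] [-0.00520783 -0.00609576 -0.00247645] 0.6158260814774782
```

View pics/w6.png

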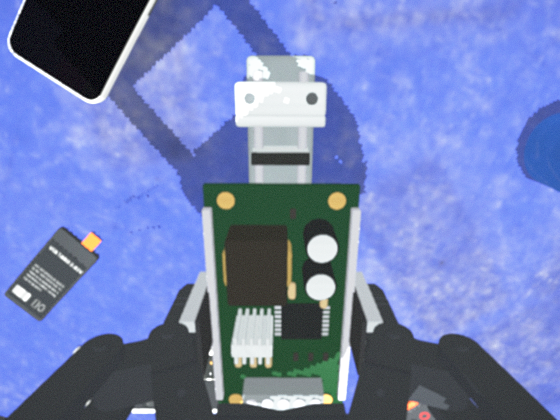

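View pics/s6.png

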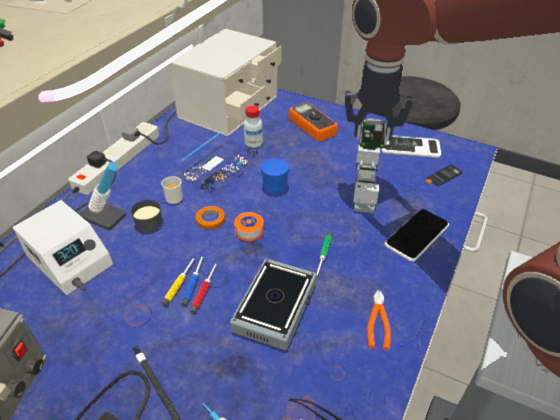

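The board is lifted level and looks unchanged in the wrist view, and the other objects are undisturbed. Before travelling I'll cross-check the glass position in the scene view.

```bash
python3 - <<'E'
from h import *
im,c=load('s6.png')
a=cv2.resize(im[250:350,225:325],None,fx=6,fy=6,interpolation=cv2.INTER_CUBIC)
cv2.imwrite('pics/z6.png',a[:,:,::-1])
E
```

```text
(no output)
```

View pics/z6.png

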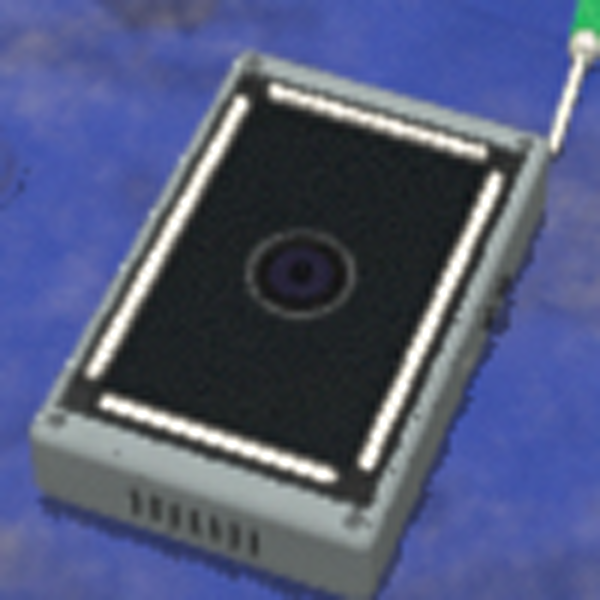

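```bash
python3 - <<'E'
from h import *
im,c=load('s6.png')
z=lambda p:(np.array(p,float)+.5)/6-.5+[225,250]
print('ring',onz(c,z([(301,273)]),.036)*1e3)
b=onz(c,z([(244,98),(94,375),(497,172),(367,467)]),.036)
print('bars mid',b.mean(0)*1e3); 
for i in(0,2):
    d=b[i+1]-b[i];print(np.degrees(np.arctan2(d[1],d[0]))-180,np.linalg.norm(d))
E
```

```text
ring [[509.04277129 189.6063596   36.        ]]
bars mid [509.05831044 189.01164708  36.        ]
-83.74943685613646 0.11165495871949983
-83.34664798065344 0.1129419164722525
```

servo_tool(deltas=[[[45,1,15,0,0],[45,3,45,0,-0.3],[45,5,85,0,-0.6],[45,7,125,0,-0.9],[45,9,165,0,-1.2]]])

```text
time: 8.68
tool_pos: [0.4966, -0.0464, 0.1409]
tool_rot: [-0.001, 0.633, 0.775, -0.0]
contact_force: [-0.2, -0.0, -1.1]
gripper_width: 0.615
```

servo_tool(deltas=[[[45,3,40,0,-0.3],[45,5,80,0,-0.6],[45,7,120,0,-0.8],[45,9,150,0,-0.9],[45,10,175,0,-0.9]]])

```text
time: 9.3
tool_pos: [0.5063, 0.1284, 0.1409]
tool_rot: [-0.001, 0.668, 0.745, -0.001]
contact_force: [1.4, -0.4, -0.8]
gripper_width: 0.617
```

```bash
python3 - <<'E'
from h import *
s=state(); print(s['time'],s['tool_pos'],s['tool_rot'],s['gripper_width'])
im,c=grab('top','t7.png')
E
```

```text
9.3 [0.50625843 0.12843903 0.14087222] [-7.18515751e-04  6.67533953e-01  7.44578805e-01 -5.54746420e-04] 0.6165827883279369
```

View pics/t7.png

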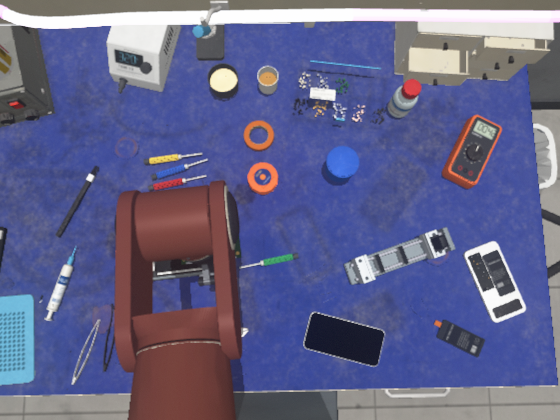

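The arm hides the board from above. The tool axis already matches the glass at -83.8°. The two views of the glass average (510,189.5). I'll make the final approach, then look from the wrist.

servo_tool(deltas=[[[45,1.5,25,0,0],[45,3,48,0,0],[45,3.7,60,-8,0],[45,3.7,61,-22,0],[45,3.7,61,-35,0]]])

```text
time: 9.98
tool_pos: [0.5103, 0.1868, 0.1049]
tool_rot: [-0.0, 0.668, 0.744, -0.001]
contact_force: [0.1, -0.3, -0.7]
gripper_width: 0.617
```

servo_tool(deltas=[[[45,0,0,0,0],[45,0,0,0,0],[45,0,0,0,0]]])

```text
time: 10.35
tool_pos: [0.5116, 0.1872, 0.1075]
tool_rot: [0.0, 0.668, 0.744, 0.0]
contact_force: [0.5, 0.4, -0.6]
gripper_width: 0.615
```

```bash
python3 - <<'E'
from h import *
im,c=grab('wrist','w8.png')
s=state(); print(s['time'],s['tool_pos'],s['tool_rot'],s['joint_vel'],s['gripper_width'])
im,c=grab('scene','s8.png')
E
```

```text
10.4 [0.51160047 0.18730271 0.10753423] [3.86537923e-04 6.68145447e-01 7.44030392e-01 5.36284401e-04] [ 4.13842116e-03  9.90190002e-04  9.35228653e-04 -8.56915051e-04
  5.48735400e-05  1.56397308e-03] 0.6163826411003497
```

View pics/w8.png

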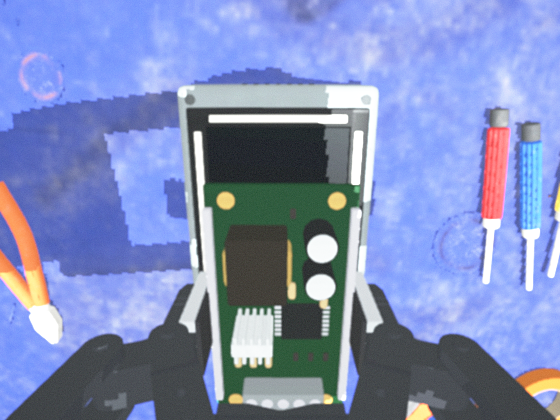

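View pics/s8.png

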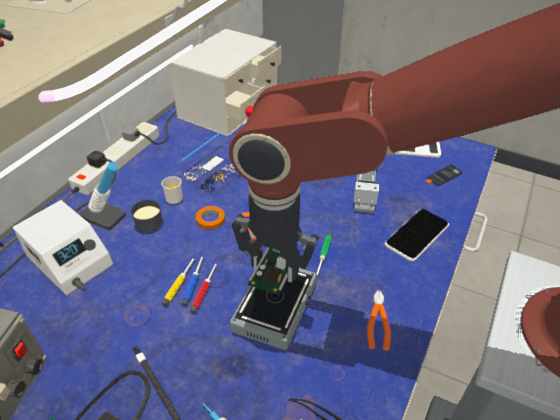

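The board is held level over the glass. As a last check, I'll measure the offset between board and glass in the wrist frame: far bar (209–348, row 119), box corners (180,88) and (378,88), board far end (204–359, row 184).

```bash
python3 - <<'E'
from h import *
im,c=load('w8.png')
al=np.radians(6.15);ex=np.array([np.cos(al),np.sin(al)]);ey=np.array([-ex[1],ex[0]])
k=onz(c,[(180,88),(378,88)],.036); d=k[1]-k[0]
print('box end width',np.linalg.norm(d),'yaw',np.degrees(np.arctan2(d[1],d[0])))
print('centre from box',(k.mean(0)[:2]-.079*ey)*1e3)
b=onz(c,[(209,119),(348,119)],.036);print('bar mid',b.mean(0)*1e3, 'len',np.linalg.norm(b[1]-b[0]))
w=state()['tool_pos'][2]+.001
e=onz(c,[(204,184),(359,184)],w);d=e[1]-e[0];print('board end',np.linalg.norm(d),np.degrees(np.arctan2(d[1],d[0])),'centre',(e.mean(0)[:2]-.05*ey)*1e3)
r=onz(c,[(203.5,209),(359,209)],w+.003);print('rail width',np.linalg.norm(r[1]-r[0]),'centre',(r.mean(0)[:2]-.042*ey)*1e3)
E
```

```text
box end width 0.09854379548172969 yaw 6.185423043304803
centre from box [511.21988826 188.59551127]
bar mid [504.13744081 251.90495307  36.        ] len 0.07068738296110212
board end 0.05227151127078789 6.189689635326229 centre [512.37299638 188.01547544]
rail width 0.05232200266410619 centre [512.28067972 188.12303395]
```

In the wrist view the offset between board and glass is about 1 mm and the yaws agree. The tool is 71.5 mm above the glass. I'll let it settle and then hand in.

servo_tool(deltas=[[[45,-1,1,0,0],[45,-1,1,0,0],[45,-1,1,0,0],[45,-1,1,0,0],[45,-1,1,0,0]]])

```text
time: 11.08
tool_pos: [0.5101, 0.1884, 0.1068]
tool_rot: [0.0, 0.668, 0.744, 0.0]
contact_force: [0.4, 0.1, -0.9]
gripper_width: 0.615
```

servo_tool(deltas=[[[45,0,0,0,0],[45,0,0,0,0],[45,0,0,0,0],[45,0,0,0,0]]])

```text
time: 11.58
tool_pos: [0.5101, 0.1884, 0.1068]
tool_rot: [-0.0, 0.668, 0.744, 0.0]
contact_force: [0.7, -0.8, -1.4]
gripper_width: 0.617
```

```bash
python3 - <<'E'
from h import *
s=state(); print(s['time'],s['tool_pos'],s['tool_rot'],abs(s['joint_vel']).max(),s['gripper_width'],s['contact_force'])
print(job_done())
E
```

```text
11.575 [0.51008549 0.18840341 0.10681659] [-2.13573502e-06  6.68034728e-01  7.44130097e-01  2.92782079e-05] 0.0019164583678351688 0.6172419076710296 [ 0.67622416 -0.78498311 -1.41959833]
the job is handed in; nothing more can be done
None
```

The job is handed in at 11.6 s, with the gripper still holding the board over the inspection camera's glass. I pulled the jaw back about 26 mm by its tab, gripped the board by its rails and drew it 13 mm out of the fixed groove. I then lifted it straight up and carried it level to the camera.

**Final position:** the tool is at (510.1, 188.4, 106.8) mm, which puts the board about 71–72 mm above the glass. My estimates of the glass centre were (510.6, 189.4) from the top view, (509, 189.5) from the scene view and (511.2, 188.6) from the wrist view. They disagree by about 2 mm, well inside the 12 mm allowed. The last wrist check put the board about 1 mm off the glass centre; I then shifted it 1 mm and took no further picture.

**Alignment and grip:** board and glass yaw agreed within about 0.5°. The tool was vertical and at rest, and the opening was steady at 0.617. The arm hid the board from the top camera, so level and position rest on the wrist and scene views and the tool pose.

**Checks that were off:** lengths measured in the last wrist picture came out 3–5% short: 52.3 mm for the 54 mm board and 98.5 mm for the 104 mm box. I put this down to picking edges by eye; it hardly affects the centring.

**Other objects:** the screwdriver, reel and pot looked unmoved in the pictures taken on the way.

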